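Release the coin box of a washer's coin meter through the service slot

ROBOT

A 6-joint arm with a two-finger parallel gripper is mounted at the origin on the work surface. World frame = base frame: x ahead of the robot, y to its left, z up, the work surface at z = 0. Lengths are in m, angles in rad, forces in N, time in s.
With the tool pointing down it reaches from about 0.3 to 0.875 m from the base axis. Payload 6.4 kg.
Tool frame: the origin (TCP) lies at the very end of the fingers, on their centre line; the grasp point (between the pads) lies 19 mm behind it; z points along the fingers, y is the line along which they close (so a half turn about z gives the same grasp; the last joint's range is limited). The gripper opens to 85 mm and grips with 20 to 120 N. Pads are 22 mm wide; open, the fingers measure 114 mm over their backs; the gripper's body (76 mm by 85 mm) begins 54 mm behind the grasp point. The pads swing forward as they close: fully open they stand 13 mm farther back than shut.
Start: joints at [1.124, 0.181, 1.607, -0, 1.354, -0.206], TCP at [0.137, 0.558, 0.192] pointing down, gripper open.
Joint ranges: [-2.99, 2.99], [-0.89, 2.07], [0.3, 2.58], [-1.14, 4.28], [0, 2.63], [-3.12, 3.12]. Speed limits (rad/s): [2.57, 2.57, 3.01, 3.14, 3.14, 3.14].

INTERFACE

Orientations are given as a unit quaternion [w, x, y, z].
In Python, from bench import ctrl, camera, calibration, order, outline_of gives the robot as it stands.
- The arm moves only by the tool move_arm, never from a script. Its argument "series" is a list that holds one entry, the list of rows, each a list of 5 numbers: the opening, from 0 (shut) to 1 (fully open), then the shift along the tool's x, y, z in mm, then the turn about the tool's z in rad. A call has exactly 10 rows; each row is the pose to reach, as a shift and turn from the pose commanded when the call began, along the tool's axes at that moment; what a row does not reach only later rows make up. A row lasts 1/12 s, in which the tool goes at most 41.7 mm and 7.16 degrees, less where a joint would pass 70% of its speed; a pose out of reach is approached as far as the arm can. A call with a gripper value outside its range is refused whole. The fingers move at their own pace and stop on an object; the grip force is fixed at half the most. Time passes only in rows, so rows that repeat a pose let the fingers close, or fill a call up. It gives the time, the measured TCP pose, the force, the opening and the grip force at its end, in the units of the state.
- ctrl.get_obs(): the state, without advancing time (a new reading comes with each control period).
- camera(name): name is "scene" or "top" or "wrist"; returns (picture, depth): 384x512x3 uint8, blue, green, red; 384x512 float32, m along the optical axis (not along the pixel's ray), 0 where there is no reading.
- calibration(name): a dict with "intrinsics" (3x3 intrinsics, pixels), "k1" (the pictures are not rectified: a ray, as slopes to the right and down, at radius r is drawn at 1 + k1 r^2 times it, then the intrinsics apply), "rvec" (rotation vector, rad) and "tvec" (3), from world to camera coordinates, as OpenCV has them. Camera axes: x right, y down, z forward; pixel columns grow to the right and rows downward; lengths in m; the calibration is good to about 2 mm. A picture is of the moment at which its call begins: read the wrist's pose just before it. calibration takes no time and is no camera call; for the wrist camera it gives the pose at the moment of the call.
- order.hand_in(): hands the job in; it is judged then, once.
Trained networks look in the newest picture that a camera, given by its name, has taken for a name from the list of things; names that differ only in an ending like _2 or _b are one class to them, and where a whole thing is asked for, a point or a joint stands for the part that bears it (a point fixed in the world has none). Each returns a list of dicts, best first, with "conf" (0 to 1); they miss things now and then, are a little off and sometimes report something else, mostly with a low value. They report only what shows in the picture. A call takes as long as a camera call. They do not tell look-alikes from the thing itself.
- outline_of(target, camera): "region" (384x512 bool, what is visible of it) and "bbox" ([centre column, centre row, width, height] in pixels, round what is visible of it).
The state is a dict: "time_s": time; "q": joint angles; "dq": joint speeds; "joint_efforts": joint torques, N m; "eef_pos": TCP position; "eef_rot": TCP orientation; "wrist_force": force on the tool from outside, world axes, zero at the start; "torque": the same for the moment, N m; "opening": opening from 0.0 (shut) to 1.0 (fully open); "grasp_force": force on a finger pad.
Only numpy, scipy, OpenCV 4.12 (cv2) and the standard library are available. Lean on these libraries where they do the work, as an engineer would, in place of code of your own. Each camera call takes 0.05 s, during which the arm holds its last target. There are 200 camera calls.

TASK

Take the thin release rod (square handle) out of its stand, push it down through the slot in the roof of the coin meter and feel for the hidden latch tab. Press the tab down, touching the meter and its coin box with nothing but the rod and never with more than about 20 N, until the box springs out by itself. Then put the rod back upright, fully home, in its empty well of the stand and let go, leaving the coin box sprung out and everything else where it is.

Things in the scene. Friction and masses are not known exactly. Their poses are not given: they have to be found in the camera images.
- head: coin meter, a fixed grey steel case 160 x 112 mm, 130 mm high. Origin: centre of its underside; x to its back, y to its left, z up. A spring pushes the coin box out to -x, a latch holds it. The sprung latch tab is pressed straight down through the slot: it yields from about 4 N, lets the box go after 8 mm at 6 to 12 N, and meets a hard stop at 10.5 mm.
- slot (a point): middle of the slot, on the roof's upper face; axes as the meter's. Slot 11 mm wide (x), 44 mm long (y). Hidden tab: a flat pad 12 mm along y, 16 mm along x, under the slot's width but up to 18 mm off its middle in y (unknown); its face 36 to 46 mm below the roof's upper face (unknown). On both sides of it, from 12 mm off the tab's middle on, rigid ledges 48 mm below the roof's face: go slowly.
- coinbox: coin box, a loose steel box in the meter, with a grey front plate 80 mm wide, 68 mm high and a black knob, at the meter's front (-x). Origin while shut: on the meter's vertical centre line, 6 mm above its underside (up to 3 mm in front while latched); it springs some 30 mm to the meter's -x when let go. Do not touch it.
- rod: thin release rod: black square handle 24 x 24 mm, 50 mm high, with a round steel shaft 7 mm in diameter, 80 mm long, below it; 110 g. Origin: centre of the handle's underside (the shoulder), z up towards the handle, x and y square to its faces. It stands in a well of the stand, its shoulder on the stand's top.
- rod_tip (a point): the free end of the thin rod's shaft, 80 mm below its origin
- thickrod: cleaning rod in the other well: a round black handle 36 mm in diameter and 36 mm high, with a shaft 12 mm in diameter that does not fit the slot; leave it. Origin: centre of the handle's underside
- stand: fixed grey block 60 x 160 mm, 90 mm high, with two round wells 16 mm wide, right through, 45 mm to either side of its middle along its y. Origin: centre of its underside, z up. Either rod may be in either well
- tokens: stack of brass tokens, 26 mm across, 24 mm high; bystander. Origin: centre of the underside
- driver: screwdriver lying on the counter; bystander
- detergent: detergent bottle 72 mm across, 200 mm high; bystander. Origin: centre of the underside
- mug: white mug 80 mm across, 90 mm high; bystander. Origin: centre of the underside
- doorhandle: black washer-door handle, a bar 90 x 22 mm on a round foot, 30 mm high; bystander
- softener: cardboard packet 60 x 120 mm, 160 mm high; bystander. Origin: centre of the underside
Mind the look-alikes: they are no part of the job. What is shaped like the rod but green or turquoise is not meant. What is shaped like the head but yellow is not meant.

How it is judged:
By the outcome, as a careful person would: the job done as asked, in the order asked, and still so for the second after the job is handed in, with the robot touching nothing.
It also fails if it takes over 67 s, if anything falls off the work surface, if the arm or the gripper's body presses on something with over 40 N, if the wrist force passes 120 N, or if a joint passes its speed limit or range.

## Working session

There is one attempt and no reset: what is moved stays moved. The work goes in short steps, Python scripts to look and compute and a tool call to move; the robot and the scene stay as the last step left them, time stands still between calls to the robot, and variables do not carry over. Pictures are saved under pics/ and viewed, at most 10 in all, crops included, and the job is handed in when it is done.

Besides the shell and the picture viewer there is one more tool, called after ">>>" by a JSON object that holds its "method" and its "body", one argument or row to a line. move_arm: Moves the arm, as the interface text tells. Its arguments: {"type":"object","properties":{"series":{"type":"array","items":{"type":"array","items":{"type":"array","items":{"type":"number"}}}}},"required":["series"]}

```bash
ls && mkdir -p pics
cat > h.py <<'E'
import numpy as np, cv2
from bench import ctrl, camera, calibration, order, outline_of
from scipy.spatial.transform import Rotation as R
def cal(n):
    c=calibration(n); K=np.array(c["intrinsics"]); return K,float(c["k1"]),R.from_rotvec(np.ravel(c["rvec"])).as_matrix(),np.ravel(c["tvec"])
def ray(c,uv):
    K,k,Rm,t=c; uv=np.atleast_2d(uv).astype(float)
    p=cv2.undistortPoints(uv.reshape(-1,1,2),K,np.array([k,0,0,0.])).reshape(-1,2)
    return np.c_[p,np.ones(len(p))]
def atz(c,uv,z):
    d=ray(c,uv)@c[2]; o=-c[2].T@c[3]
    return o+d*((z-o[2])/d[:,2])[:,None]
def atdepth(c,uv,dep):
    return (ray(c,uv)*np.ravel(dep)[:,None]-c[3])@c[2]
def proj(c,P):
    return cv2.projectPoints(np.atleast_2d(P).astype(float),cv2.Rodrigues(c[2])[0],c[3],c[0],np.array([c[1],0,0,0.]))[0].reshape(-1,2)
def cloud(c,d):
    v,u=np.mgrid[0:384,0:512]; uv=np.c_[u.ravel(),v.ravel()]
    return atdepth(c,uv,d.ravel()).reshape(384,512,3)
E
python3 - <<'E'
from h import *
ims=[]
for n in ["scene","top"]:
    p,d=camera(n); np.savez(n+'.npz',p=p,d=d); ims.append(p); c=cal(n); P=cloud(c,d)
    print(n, -c[2].T@c[3], c[1])
    for t in ["head","rod","thickrod","stand","coinbox","slot"]:
        try:
            for o in outline_of(t,n)[:3]:
                m=o["region"]&(d>0); print(t,round(o["conf"],2),np.round(o["bbox"]),np.round(np.median(P[m],0),3) if m.any() else None, np.round(np.percentile(P[m][:,2],98),3) if m.any() else None)
        except Exception as e: print(t,e)
    cv2.imwrite(f'pics/{n}.png',cv2.resize(p,(768,576)))
print(ctrl.get_obs())
E
```

```text
pics
scene [1.05614961 0.97081292 0.98102803] -0.025495080045055834
head 0.96 [228. 163.  63.  66.] [ 0.567 -0.14   0.1  ] 0.132
head 0.94 [265. 127.  52.  52.] [ 0.344 -0.282  0.099] 0.132
head 0.58 [332. 211.  65.  77.] [0.399 0.186 0.115] 0.132
rod 0.77 [262. 268.  12.  36.] [0.684 0.285 0.106] 0.131
rod 0.56 [322. 244.  11.  32.] [0.498 0.278 0.109] 0.131
rod 0.55 [291. 238.  13.  18.] [0.585 0.257 0.123] 0.142
thickrod 0.56 [267. 221.  12.  20.] [0.598 0.17  0.119] 0.128
stand 0.75 [280. 248.  50.  56.] [0.606 0.235 0.066] 0.092
stand 0.56 [344. 300.  27.  21.] [0.513 0.427 0.027] 0.032
stand 0.55 [290. 239.  10.  21.] [0.585 0.257 0.123] 0.142
slot 0.88 [230. 162.  63.  63.] [ 0.568 -0.14   0.1  ] 0.132
slot 0.67 [266. 128.  51.  53.] [ 0.345 -0.282  0.1  ] 0.132
top [0.48169981 0.00272348 1.45003201] -0.029367476246509167
head 0.8 [362. 252.  54.  62.] [ 0.335 -0.324  0.129] 0.136
head 0.73 [313. 175.  46.  64.] [ 0.552 -0.184  0.13 ] 0.136
head 0.61 [192. 234.  58.  72.] [0.372 0.153 0.13 ] 0.136
rod 0.67 [155. 161.  12.   8.] [0.579 0.246 0.141] 0.147
rod 0.62 [152. 193.   9
[... 510 characters left out ...]
  0.13 ] 0.136
{'time_s': 0.7, 'q': array([ 1.12371423e+00,  1.80746794e-01,  1.60699058e+00, -1.12783358e-05,
        1.35377591e+00, -2.06289616e-01]), 'dq': array([-0.00082431, -0.00091877,  0.00065194, -0.00081462, -0.00089849,
       -0.00080372]), 'joint_efforts': array([-2.33367246e-03, -4.44744372e+01, -3.51604307e+01, -5.30226043e-04,
        9.65796498e-04,  6.34116759e-06]), 'eef_pos': array([0.13711716, 0.55844565, 0.19252296]), 'eef_rot': array([1.79507519e-05, 1.20104385e-01, 9.92761268e-01, 3.58186450e-05]), 'wrist_force': array([ 0.19068678, -0.15254319, -0.32765669]), 'torque': array([-0.01524148, -0.02722211,  0.01408239]), 'grasp_force': 0.0, 'opening': 0.9977556084643425}
```

View images.

View pics/scene.png

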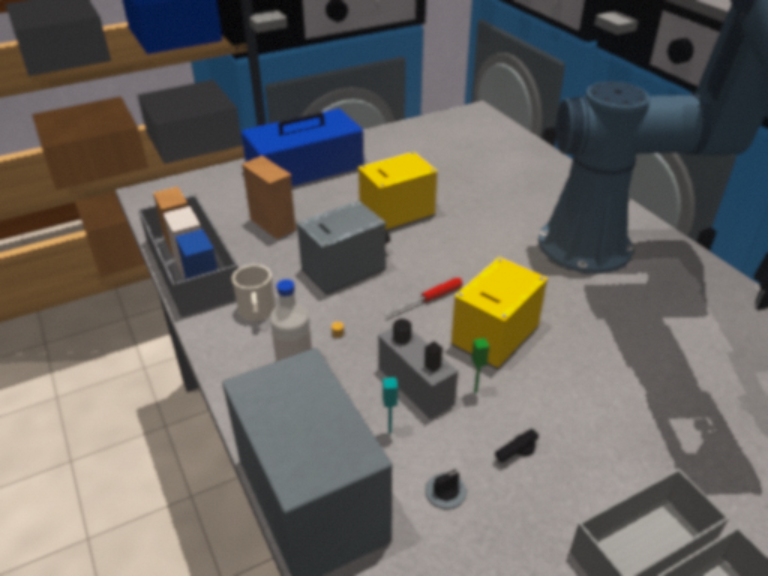

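View pics/top.png

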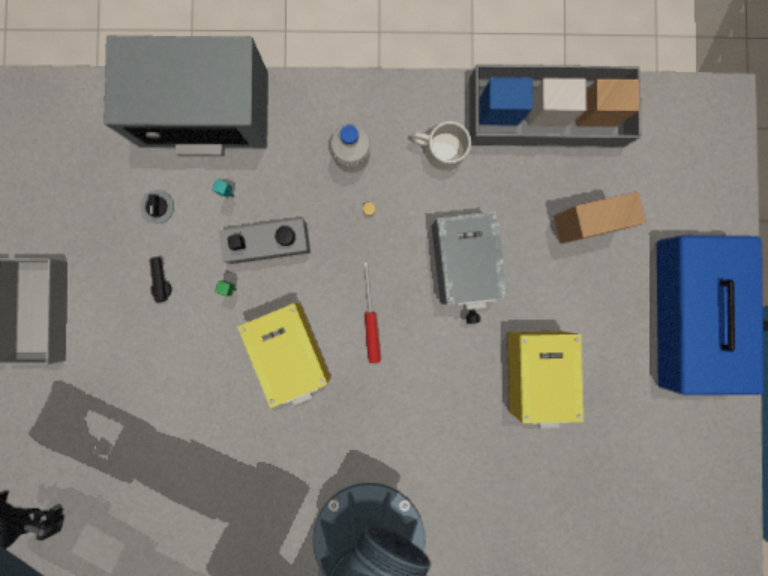

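The scene shows the grey meter at scene px (228,163) and top px (313,170). The stand is at top px (178,160), with the black square handle at (157,161) and the round thick handle at (190,157). Candidates for the rod are the black one in the stand at (157,161), the teal one at (149,125) and the green one at (150,192). The black square handle in the stand fits the description. The yellow meters are look-alikes. Next I'll take the coarse geometry.

```bash
cat >> h.py <<'E'
def tool():
    o=ctrl.get_obs(); q=o["eef_rot"]; return np.array(o["eef_pos"]),R.from_quat(np.r_[q[1:],q[0]]).as_matrix()
def plan(P,ydir=None):
    p,M=tool(); s=M.T@(np.array(P)-p)*1000; a=0
    if ydir is not None:
        y=M.T@np.r_[ydir,0]; a=np.arctan2(-y[0],y[1]); a=(a+np.pi/2)%np.pi-np.pi/2
    return np.round(s,1),np.round(a,4)
def rect(P,m):
    r=cv2.minAreaRect(P[m][:,:2].astype(np.float32)*1000); return r
E
python3 - <<'E'
from h import *
z=np.load('top.npz'); p,d=z['p'],z['d']; c=cal('top'); P=cloud(c,d)
def box(b,lo,hi):
    u,v,w,h=b; m=np.zeros((384,512),bool); m[v-h//2:v+h//2,u-w//2:u+w//2]=1
    return m&(P[...,2]>lo)&(P[...,2]<hi)
for n,b,lo,hi in [("stand",(178,160,66,40),.08,.1),("head",(313,170,56,76),.12,.14),("rod",(157,161,20,20),.12,.16),("thick",(190,157,20,20),.11,.14)]:
    m=box(b,lo,hi); print(n,m.sum(),rect(P,m),np.round(np.median(P[m],0),4))
cw=cal('wrist'); print(-cw[2].T@cw[3],cw[2]); print(cw[0]); print(tool())
E
```

```text
stand 968 ((587.2271118164062, 202.72760009765625), (60.78126907348633, 160.74526977539062), 8.159337997436523) [0.5854 0.2052 0.0904]
head 2297 ((553.3452758789062, -188.9485626220703), (161.9219207763672, 113.73104858398438), 7.017900466918945) [ 0.5518 -0.189   0.1304]
rod 89 ((580.4330444335938, 247.1588897705078), (24.249906539916992, 24.373262405395508), 10.057432174682617) [0.5789 0.2454 0.14  ]
thick 134 ((592.9681396484375, 157.45516967773438), (33.496055603027344, 33.40037155151367), 20.94316864013672) [0.592  0.1564 0.1255]
[0.06072561 0.57622781 0.3740494 ] [[ 0.23806952  0.97124737 -0.00120189]
 [ 0.92410774 -0.22613359  0.30803975]
 [ 0.29891101 -0.07444555 -0.95137273]]
[[306.72155292   0.         252.88225619]
 [  0.         306.72155292 190.89934937]
 [  0.           0.           1.        ]]
(array([0.13711716, 0.55844565, 0.19252296]), array([[-9.71149873e-01,  2.38469962e-01,  4.42455751e-05],
       [ 2.38469964e-01,  9.71149871e-01,  6.68067988e-05],
       [-2.70376698e-05,  7.54306549e-05, -9.99999997e-01]]))
```

Run:
```python
from h import *
y=[-np.sin(np.radians(8.2)),np.cos(np.radians(8.2))]
print(plan([.581,.247,.24],y))
```

```text
(array([-505.3, -196.6,  -47.5]), np.float64(-0.3839))
```

>>> {"method": "move_arm", "body": {
  "series": [
    [[0.6, -35, -14, -15, -0.1], [0.6, -72, -28, -30, -0.2], [0.6, -110, -43, -47, -0.3], [0.6, -149, -58, -47, -0.384], [0.6, -187, -73, -47, -0.384], [0.6, -225, -88, -47, -0.384], [0.6, -263, -103, -47, -0.384], [0.6, -301, -118, -47, -0.384], [0.6, -339, -133, -47, -0.384], [0.6, -377, -147, -47, -0.384]]
  ]
}}

```text
time_s: 1.53
eef_pos: [0.4697, 0.3242, 0.2398]
eef_rot: [0.0, -0.071, 0.997, 0.0]
wrist_force: [0.1, 0.8, -0.3]
opening: 0.602
grasp_force: 0.0
```

Run:
```python
from h import *
y=[-np.sin(np.radians(8.2)),np.cos(np.radians(8.2))]
print(plan([.581,.247,.24],y),ctrl.get_obs()["time_s"],ctrl.get_obs()["q"])
```

```text
(array([-99.2, -92.3,  -0.2]), np.float64(-0.0002)) 1.5333 [ 3.96232625e-01  1.34443190e-01  1.56378006e+00  2.27635377e-05
  1.44285966e+00 -1.31749680e+00]
```

>>> {"method": "move_arm", "body": {
  "series": [
    [[0.6, -25, -23, 0, 0], [0.6, -50, -46, 0, 0], [0.6, -75, -69, 0, 0], [0.6, -99, -92, 0, 0], [0.6, -99, -92, 0, 0], [0.6, -99, -92, 0, 0], [0.6, -99, -92, 0, 0], [0.6, -99, -92, 0, 0], [0.6, -99, -92, 0, 0], [0.6, -99, -92, 0, 0]]
  ]
}}

```text
time_s: 2.37
eef_pos: [0.5786, 0.2498, 0.2398]
eef_rot: [0.0, -0.072, 0.997, 0.0]
wrist_force: [0.5, 0.1, 0.2]
opening: 0.597
grasp_force: 0.0
```

Run:
```python
from h import *
c=cal('wrist'); p,d=camera('wrist'); np.savez('w1.npz',p=p,d=d,K=c[0],k=c[1],R=c[2],t=c[3])
P=cloud(c,d); print(tool()[0])
for n,lo,hi in [("rodtop",.132,.15),("stand",.082,.098)]:
    m=((P[...,2]>lo)&(P[...,2]<hi)&(d>0)).astype(np.uint8)
    k,l,s,_=cv2.connectedComponentsWithStats(m)
    for i in range(1,k):
        if s[i,4]>80: print(n,s[i],rect(P,l==i),np.round(np.median(P[l==i],0),4))
print(proj(c,[[.5808,.2473,.14],[.593,.157,.126]]))
for o in outline_of("rod","wrist")[:3]: print(o["conf"],o["bbox"])
cv2.imwrite('pics/w1.png',cv2.resize(p,(768,576)))
```

```text
[0.57867472 0.24969179 0.23977795]
rodtop [238 166  26  26 617] ((580.3207397460938, 246.5137176513672), (24.344928741455078, 23.92251968383789), 9.759922981262207) [0.5787 0.2463 0.1396]
rodtop [ 28 282  51  38 980] ((751.5209350585938, 39.771480560302734), (59.524085998535156, 32.83143615722656), 78.40450286865234) [0.7478 0.0473 0.1407]
rodtop [195 334  86  14 585] ((777.606201171875, 259.47906494140625), (6.090972900390625, 101.7959976196289), 3.1653783321380615) [0.7777 0.2551 0.1377]
rodtop [358 347  26  17 232] ((776.2890625, 417.65313720703125), (31.55166244506836, 5.838808059692383), 81.23995971679688) [0.777  0.4183 0.1426]
stand [159  14 110  33 368] ((447.4712829589844, 189.66490173339844), (1.4604055881500244, 112.19031524658203), 22.883968353271484) [0.4449 0.1966 0.091 ]
stand [ 138  140  146   54 5651] ((586.7205810546875, 201.67041015625), (60.48664474487305, 160.7327880859375), 8.373956680297852) [0.5795 0.2067 0.0901]
stand [251 239  26  19 151] ((675.1984252929688, 273.2552185058594), (15.667397499084473, 31.137012481689453), 23.72880744934082) [0.6725 0.2738 0.0903]
stand [ 48 256  55  34 475] ((744.509765625, 47.24383544921875), (68.38219451904297, 26.641151428222656), 68.15177154541016) [0.7369 0.0567 0.0908]
stand [200 307 116  19 939] ((777.9390869140625, 285.101806640625), (7.150450706481934, 152.8934783935547), 2.163588523864746) [0.7775 0.2829 0.0901]
[[251.3473125  180.62542615]
 [160.55498576 175.85069033]]
0.96 [264.4, 251.4, 33.2, 57.8]
0.76 [286.4, 91.8, 33.9, 32.9]
0.75 [251.4, 174.2, 27.4, 29.5]
```

View pics/w1.png

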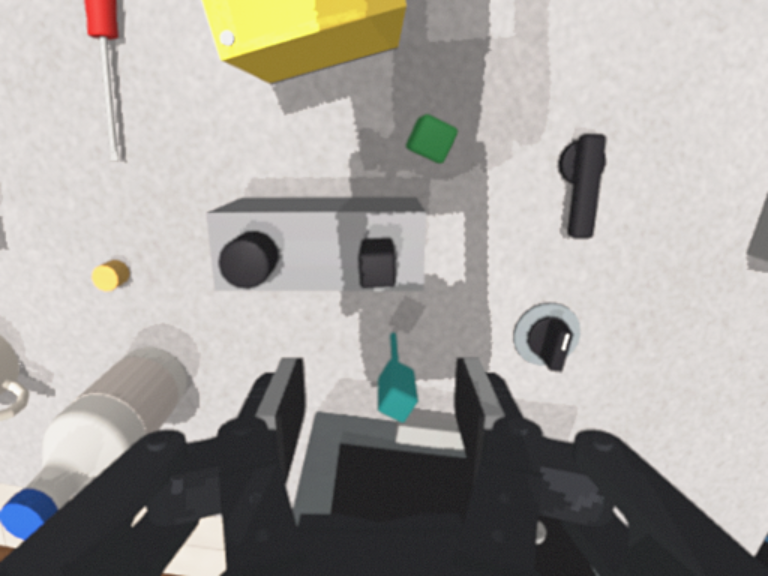

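The wrist view shows the black square handle in the stand at (251,174), the round thick handle at (165,172), green at (288,92) and teal at (265,255). I'll confirm with one enlarged crop.

Run:
```python
from h import *
p=np.load('w1.npz')['p']
cv2.imwrite('pics/crop.png',cv2.resize(p[60:290,130:320],None,fx=2.5,fy=2.5,interpolation=cv2.INTER_CUBIC))
a=np.radians(9.8); y=[-np.sin(a),np.cos(a)]
print(tool()[0],plan([.5803,.2464,.240],y),plan([.5803,.2464,.102],y))
```

```text
[0.57879422 0.24956187 0.23980003] (array([-1. , -3.3, -0.2]), np.float64(-0.0266)) (array([ -1. ,  -3.4, 137.8]), np.float64(-0.0266))
```

View pics/crop.png

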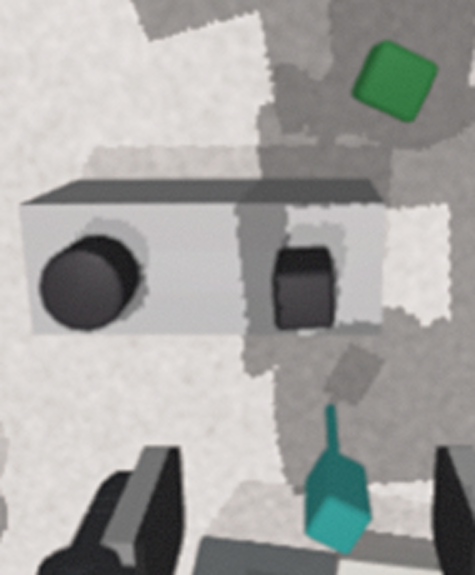

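The crop confirms a black square handle in the stand (right), a round black handle on the left, and the green and teal decoys standing free. I'll descend partway and correct.

>>> {"method": "move_arm", "body": {
  "series": [
    [[0.6, -1, -3, 15, -0.027], [0.6, -1, -3, 30, -0.027], [0.6, -1, -3, 45, -0.027], [0.6, -1, -3, 60, -0.027], [0.6, -1, -3, 75, -0.027], [0.6, -1, -3, 80, -0.027], [0.6, -1, -3, 80, -0.027], [0.6, -1, -3, 80, -0.027], [0.6, -1, -3, 80, -0.027], [0.6, -1, -3, 80, -0.027]]
  ]
}}

```text
time_s: 3.3
eef_pos: [0.5815, 0.2462, 0.1609]
eef_rot: [0.001, -0.085, 0.996, 0.0]
wrist_force: [0.4, -1.2, 0.3]
opening: 0.606
grasp_force: 0.0
```

Run:
```python
from h import *
c=cal('wrist'); p,d=camera('wrist'); P=cloud(c,d)
m=((P[...,2]>.132)&(P[...,2]<.15)&(d>0)).astype(np.uint8)
k,l,s,_=cv2.connectedComponentsWithStats(m)
for i in range(1,k):
    if s[i,4]>80: print(s[i],rect(P,l==i))
a=np.radians(9.8); y=[-np.sin(a),np.cos(a)]
print(tool()[0],plan([.5803,.2464,.102],y))
```

```text
[ 239  188   34   34 1100] ((579.6798706054688, 246.62100219726562), (23.454328536987305, 23.77708625793457), 9.591449737548828)
[  0 325  32  40 761] ((746.260498046875, 51.73612976074219), (32.432437896728516, 15.21592903137207), 39.323387145996094)
[0.58143289 0.2461932  0.16076877] (array([ 1.2,  0.4, 58.8]), np.float64(-0.0008))
```

>>> {"method": "move_arm", "body": {
  "series": [
    [[0.6, 1, 0.5, 12, 0], [0.6, 1, 0.5, 24, 0], [0.6, 1, 0.5, 36, 0], [0.6, 1, 0.5, 47, 0], [0.6, 1, 0.5, 55, 0], [0.6, 1, 0.5, 58.5, 0], [0.6, 1, 0.5, 58.5, 0], [0.3, 1, 0.5, 58.5, 0], [0.1, 1, 0.5, 58.5, 0], [0, 1, 0.5, 58.5, 0]]
  ]
}}

```text
time_s: 4.18
eef_pos: [0.5803, 0.2465, 0.1018]
eef_rot: [0.001, -0.085, 0.996, 0.0]
wrist_force: [0.1, -0.1, 0.2]
opening: 0.178
grasp_force: 0.0
```

>>> {"method": "move_arm", "body": {
  "series": [
    [[0, 0, 0, 0, 0], [0, 0, 0, 0, 0], [0, 0, 0, 0, 0], [0, 0, 0, 0, 0], [0, 0, 0, 0, 0], [0, 0, 0, 0, 0], [0, 0, 0, 0, 0], [0, 0, 0, 0, 0], [0, 0, 0, 0, 0], [0, 0, 0, 0, 0]]
  ]
}}

```text
time_s: 5.02
eef_pos: [0.5798, 0.2464, 0.1013]
eef_rot: [0.0, -0.085, 0.996, 0.0]
wrist_force: [-0.0, 0.3, 3.6]
opening: -0.003
grasp_force: 1.7
```

The fingers shut completely (opening -0.003), so the grasp missed. I'll look.

Run:
```python
from h import *
p,d=camera('wrist'); cv2.imwrite('pics/w2.png',cv2.resize(p,(768,576)))
for n in ['scene']:
    q,dq=camera(n); cv2.imwrite('pics/s2.png',q)
s=cv2.resize(q[180:330,200:360],(640,600)); w=cv2.resize(p,(800,600))
cv2.imwrite('pics/c2.png',cv2.resize(np.hstack([s[:, :400],s[:,400:] ,w]),(800,333)))
c=cal('wrist');P=cloud(c,d); 
q=outline_of("rod","scene"); cs=cal('scene'); Ps=cloud(cs,dq)
for o in q[:5]: print(o["conf"],o["bbox"],np.median(Ps[o["region"]&(dq>0)],0))
print(ctrl.get_obs()["q"])
```

```text
0.64 [323.6, 240.8, 13.0, 24.7] [0.49923453 0.27938336 0.11000135]
0.57 [289.6, 241.8, 11.6, 18.2] [0.58641599 0.25744465 0.11775596]
0.54 [260.6, 268.9, 9.4, 38.7] [0.68424184 0.28613542 0.1103113 ]
[ 2.13678934e-01  3.89683356e-01  1.53777688e+00 -2.65579269e-05
  1.21367814e+00 -1.52729565e+00]
```

View pics/c2.png

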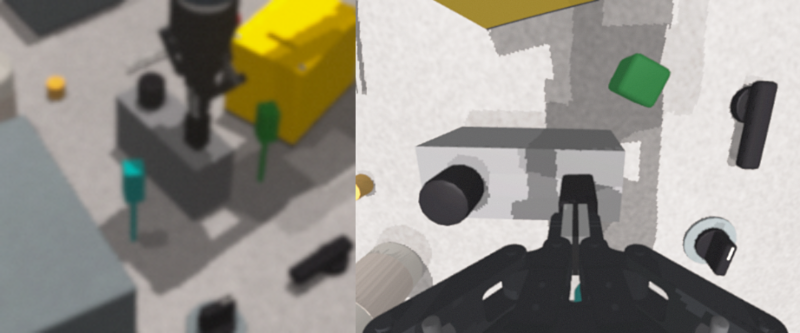

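Run:
```python
from h import *
p=cv2.imread('pics/w2.png'); c=cal('wrist')
t,M=tool()
for P in [t,t-M[:,2]*.019,[.5803,.2464,.14],[.5803,.2464,.09]]: print(np.round(proj(c,P),0))
cv2.imwrite('pics/w2c.png',cv2.resize(p[220:480,220:560],(780,600),interpolation=cv2.INTER_CUBIC))
```

```text
[[255. 221.]]
[[255. 234.]]
[[255. 251.]]
[[255. 215.]]
```

View pics/w2c.png

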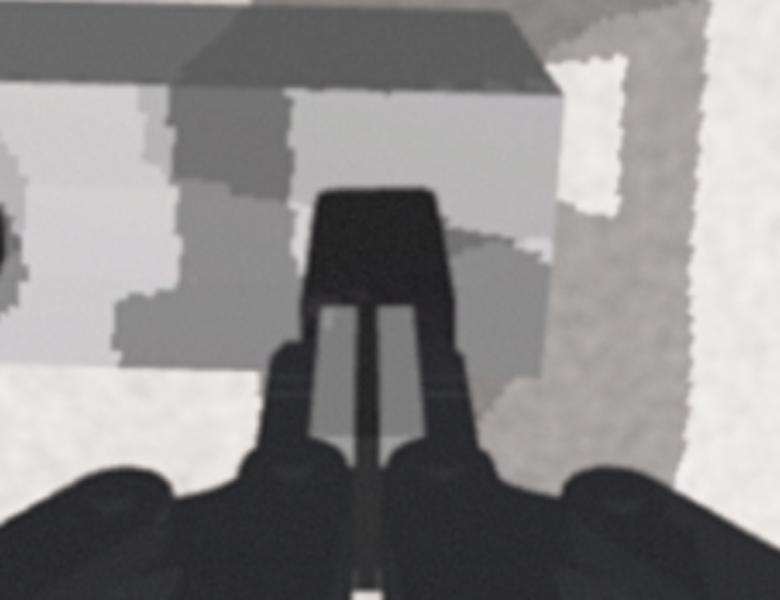

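Run:
```python
from h import *
c=cal('wrist'); p,d=camera('wrist'); P=cloud(c,d)
for v in range(196,270,5):
    print(v,[(tuple(np.round(P[v,u]*1000).astype(int)),int(p[v,u].mean())) for u in (240,248,254,262,272)])
```

```text
196 [((np.int64(569), np.int64(234), np.int64(91)), 180), ((np.int64(568), np.int64(240), np.int64(91)), 181), ((np.int64(567), np.int64(244), np.int64(90)), 182), ((np.int64(566), np.int64(249), np.int64(91)), 182), ((np.int64(565), np.int64(255), np.int64(90)), 183)]
201 [((np.int64(571), np.int64(235), np.int64(93)), 143), ((np.int64(569), np.int64(240), np.int64(96)), 93), ((np.int64(569), np.int64(244), np.int64(94)), 94), ((np.int64(568), np.int64(249), np.int64(95)), 75), ((np.int64(569), np.int64(256), np.int64(90)), 144)]
206 [((np.int64(571), np.int64(235), np.int64(102)), 33), ((np.int64(570), np.int64(240), np.int64(104)), 34), ((np.int64(569), np.int64(244), np.int64(104)), 37), ((np.int64(568), np.int64(249), np.int64(104)), 37), ((np.int64(568), np.int64(255), np.int64(102)), 32)]
211 [((np.int64(571), np.int64(236), np.int64(111)), 34), ((np.int64(570), np.int64(240), np.int64(112)), 35), ((np.int64(569), np.int64(244), np.int64(112)), 36), ((np.int64(568), np.int64(249), np.int64(113)), 37), ((np.int64(567), np.int64(255), np.int64(111)), 37)]
216 [((np.int64(570), n
[... 2267 characters left out ...]
int64(568), np.int64(244), np.int64(166)), 38), ((np.int64(569), np.int64(247), np.int64(165)), 122), ((np.int64(572), np.int64(253), np.int64(157)), 47)]
261 [((np.int64(571), np.int64(238), np.int64(168)), 126), ((np.int64(570), np.int64(241), np.int64(169)), 122), ((np.int64(569), np.int64(244), np.int64(170)), 38), ((np.int64(568), np.int64(247), np.int64(170)), 123), ((np.int64(571), np.int64(252), np.int64(163)), 46)]
266 [((np.int64(570), np.int64(238), np.int64(173)), 124), ((np.int64(570), np.int64(241), np.int64(172)), 121), ((np.int64(569), np.int64(244), np.int64(172)), 37), ((np.int64(569), np.int64(247), np.int64(173)), 123), ((np.int64(571), np.int64(252), np.int64(167)), 43)]
```

Run:
```python
from h import *
z=np.load('w1.npz'); c=(z['K'],float(z['k']),z['R'],z['t']); P=cloud(c,z['d'])
for v in range(225,300,6):
    print(v,[(tuple((P[v,u]*1000).round().astype(int).tolist()),int(z['p'][v,u].mean())) for u in (178,184,190,196,200,306,312,318,324)])
```

```text
225 [((706, 153, -1), 217), ((705, 162, -1), 210), ((702, 171, 1), 221), ((701, 180, 0), 216), ((701, 186, -2), 213), ((677, 343, 0), 151), ((676, 353, -1), 151), ((674, 361, 1), 152), ((674, 371, -1), 153)]
231 [((715, 154, 1), 215), ((714, 163, 1), 216), ((713, 172, 0), 213), ((711, 181, 1), 218), ((710, 187, 0), 221), ((687, 345, 1), 149), ((685, 354, 1), 153), ((684, 363, 0), 150), ((683, 373, -1), 156)]
237 [((726, 154, -1), 212), ((724, 163, 0), 221), ((723, 172, -1), 218), ((721, 182, 0), 213), ((721, 188, -1), 209), ((697, 348, -1), 145), ((696, 356, 0), 145), ((695, 366, -1), 145), ((693, 375, 0), 151)]
243 [((736, 155, -1), 216), ((735, 164, -1), 210), ((572, 218, 291), 115), ((572, 220, 291), 67), ((573, 222, 289), 30), ((565, 273, 289), 30), ((564, 275, 291), 130), ((563, 277, 292), 130), ((703, 377, 0), 150)]
249 [((577, 212, 290), 37), ((572, 216, 298), 112), ((572, 219, 298), 114), ((572, 221, 297), 35), ((576, 222, 289), 31), ((568, 273, 290), 32), ((564, 274, 297), 73), ((564, 277, 297), 131), ((567, 281, 291), 73)]
255 [((577, 213, 295), 39), ((572, 217, 303), 115),
[... 958 characters left out ...]
3, 274, 308), 32), ((566, 273, 318), 34), ((565, 275, 320), 139)]
285 [((571, 220, 326), 75), ((576, 221, 319), 70), ((578, 223, 316), 38), ((587, 224, 303), 35), ((592, 225, 296), 98), ((585, 276, 295), 44), ((576, 274, 308), 34), ((569, 273, 318), 38), ((568, 275, 319), 117)]
291 [((571, 221, 330), 38), ((578, 221, 320), 44), ((581, 223, 316), 33), ((588, 224, 305), 31), ((818, 196, 0), 208), ((765, 355, 40), 197), ((577, 274, 310), 34), ((569, 273, 322), 40), ((568, 275, 323), 37)]
297 [((571, 221, 333), 38), ((580, 222, 321), 39), ((583, 223, 317), 34), ((592, 224, 305), 34), ((829, 197, 1), 219), ((777, 358, 38), 212), ((580, 275, 310), 30), ((574, 274, 319), 46), ((572, 276, 321), 39)]
```

The depth shows the shut finger tips at z ≈ 0.14, resting on the handle's top, while the reported TCP z is 0.101. The real tips therefore stand about 39 mm behind the reported TCP, with no offset in x or y. I'll open, go 38 mm lower and grip.

>>> {"method": "move_arm", "body": {
  "series": [
    [[0.5, 0, 0, -4, 0], [0.5, 0, 0, -4, 0], [0.5, 0, 0, -4, 0], [0.5, 0, 0, -4, 0], [0.5, 0, 0, -4, 0], [0.5, 0, 0, 6, 0], [0.5, 0, 0, 16, 0], [0.5, 0, 0, 26, 0], [0.5, 0, 0, 34, 0], [0.5, 0, 0, 38, 0]]
  ]
}}

```text
time_s: 6.05
eef_pos: [0.5782, 0.246, 0.0604]
eef_rot: [-0.002, -0.085, 0.996, -0.0]
wrist_force: [-0.6, 1.0, 0.0]
opening: 0.501
grasp_force: 0.0
```

Run:
```python
from h import *
c=cal('wrist'); p,d=camera('wrist'); P=cloud(c,d); o=ctrl.get_obs(); print(o["eef_pos"],o["wrist_force"],o["opening"])
cv2.imwrite('pics/w3.png',p)
for v in range(200,280,8):
    print(v,[(tuple((P[v,u]*1000).round().astype(int).tolist()),int(p[v,u].mean())) for u in (200,210,220,230,254,280,290,300,310)])
```

```text
[0.57804081 0.2459294  0.06022492] [-1.2919825  -0.01624669 -0.3813705 ] 0.4973292885378694
200 [((559, 213, 91), 116), ((558, 218, 90), 115), ((557, 224, 89), 148), ((556, 229, 91), 180), ((554, 241, 90), 180), ((552, 255, 90), 181), ((551, 260, 91), 180), ((550, 265, 90), 180), ((549, 270, 90), 180)]
208 [((563, 214, 90), 114), ((563, 219, 90), 114), ((562, 224, 90), 112), ((560, 229, 91), 183), ((559, 242, 89), 182), ((556, 256, 90), 180), ((555, 261, 90), 182), ((554, 266, 90), 182), ((553, 271, 90), 183)]
216 [((568, 214, 89), 116), ((567, 220, 91), 115), ((566, 225, 91), 145), ((565, 230, 90), 183), ((563, 243, 89), 180), ((561, 256, 90), 182), ((559, 262, 91), 180), ((559, 267, 90), 180), ((558, 272, 91), 181)]
224 [((573, 215, 90), 115), ((572, 220, 90), 114), ((571, 225, 90), 114), ((570, 231, 90), 181), ((568, 244, 90), 181), ((565, 257, 90), 181), ((564, 263, 91), 181), ((563, 268, 90), 180), ((562, 273, 91), 180)]
232 [((577, 215, 90), 114), ((576, 221, 91), 114), ((576, 226, 90), 111), ((574, 231, 91), 182), ((569, 244, 98), 30), ((570, 258, 90), 116), ((569, 264, 90), 1
[... 416 characters left out ...]
66, 90), 114), ((564, 264, 118), 36), ((564, 269, 116), 141)]
256 [((571, 220, 125), 102), ((581, 224, 108), 37), ((589, 228, 91), 140), ((589, 234, 90), 130), ((569, 244, 121), 27), ((568, 255, 120), 35), ((583, 267, 90), 116), ((566, 264, 120), 36), ((563, 267, 125), 137)]
264 [((571, 221, 131), 39), ((584, 224, 110), 40), ((595, 229, 91), 136), ((573, 234, 125), 92), ((569, 244, 128), 35), ((568, 255, 128), 34), ((588, 268, 90), 139), ((570, 265, 122), 39), ((564, 267, 130), 125)]
272 [((572, 222, 136), 41), ((501, 232, 242), 39), ((601, 229, 89), 136), ((572, 234, 132), 46), ((569, 244, 135), 33), ((568, 254, 134), 35), ((593, 269, 90), 138), ((573, 266, 122), 37), ((564, 266, 136), 64)]
```

The fingers now flank the handle, with their tips at z ≈ 0.107. Closing.

>>> {"method": "move_arm", "body": {
  "series": [
    [[0.5, -2, 0, 0, 0], [0.5, -2, 0, 0, 0], [0.2, -2, 0, 0, 0], [0, -2, 0, 0, 0], [0, -2, 0, 0, 0], [0, -2, 0, 0, 0], [0, -2, 0, 0, 0], [0, -2, 0, 0, 0], [0, -2, 0, 0, 0], [0, -2, 0, 0, 0]]
  ]
}}

```text
time_s: 6.93
eef_pos: [0.5823, 0.2469, 0.0638]
eef_rot: [0.001, -0.085, 0.996, 0.0]
wrist_force: [0.4, 1.4, 4.4]
opening: 0.275
grasp_force: 59.1
```

Run:
```python
from h import *
a=np.radians(7.02); X=np.array([np.cos(a),np.sin(a)]); Y=np.array([-X[1],X[0]]); C=np.array([.5533,-.1889])
for n in ['top','scene']:
    z=np.load(n+'.npz'); c=cal(n); g=z['p'].mean(2).astype(np.float32)
    # rectified roof patch, 1 px = 1 mm, slot = dark
    ii,jj=np.mgrid[-75:76,-50:51]; W=C+ii[...,None]/1000*X+jj[...,None]/1000*Y
    uv=proj(c,np.c_[W.reshape(-1,2),np.full(ii.size,.13)]).astype(np.float32).reshape(ii.shape+(2,))
    r=cv2.remap(g,uv[...,0],uv[...,1],cv2.INTER_CUBIC)
    med=np.median(r); m=(r<med-25)[20:131,15:86]
    k,l,s,ce=cv2.connectedComponentsWithStats(m.astype(np.uint8))
    for i in range(1,k):
        if s[i,4]>30:
            u,v=ce[i]; lx,ly=v+20-75,u+15-50; print(n,s[i],lx,ly,C+lx/1000*X+ly/1000*Y)
    cv2.imwrite(f'pics/roof_{n}.png',cv2.resize(r,None,fx=3,fy=3))
a2=cv2.imread('pics/roof_top.png'); b=cv2.imread('pics/roof_scene.png'); cv2.imwrite('pics/roofs.png',np.hstack([a2,b]))
P0,_=tool(); print(P0,plan([.575,-.17,.24],Y))
```

```text
top [ 12  92  45  12 327] 41.68501529051987 -3.0061162079510666 [ 0.59503992 -0.18678901]
scene [ 14  91  45  14 531] 42.61770244821092 0.49717514124294127 [ 0.59553746 -0.183198  ]
[0.58230549 0.24685358 0.06380837] (array([  77.5, -409.6, -176.4]), np.float64(0.0477))[ WARN:0@0.372] global loadsave.cpp:1063 imwrite_ Unsupported depth image for selected encoder is fallbacked to CV_8U.
```

>>> {"method": "move_arm", "body": {
  "series": [
    [[0, 0, 0, -8, 0], [0, 0, 0, -20, 0], [0, 0, 0, -36, 0], [0, 0, 0, -56, 0], [0, 0, 0, -78, 0], [0, 0, 0, -102, 0], [0, 0, 0, -126, 0], [0, 0, 0, -148, 0], [0, 0, 0, -165, 0], [0, 0, 0, -175, 0]]
  ]
}}

```text
time_s: 7.77
eef_pos: [0.5823, 0.2469, 0.2414]
eef_rot: [0.002, -0.085, 0.996, 0.0]
wrist_force: [0.5, 0.2, -0.4]
opening: 0.275
grasp_force: 58.7
```

View pics/roofs.png

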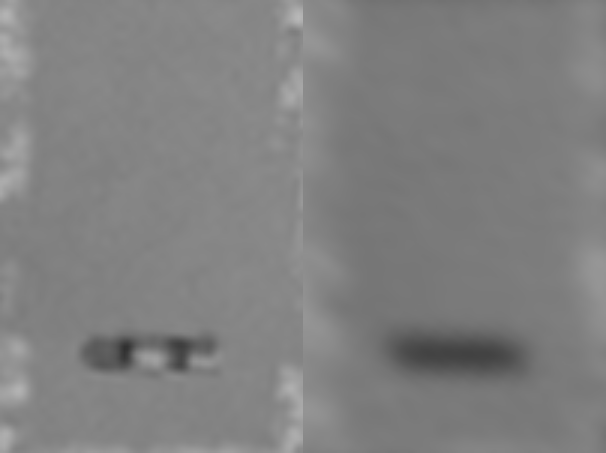

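In the rectified roof patches (left from the top camera, right from the scene camera), the slot's middle lies about 42 mm behind the meter's middle. A bright pad, the tab, shows near the slot's middle between dark gaps. I'll move to hover beside it for a wrist view.

Run:
```python
from h import *
a=np.radians(7.02); Y=[-np.sin(a),np.cos(a)]
print(tool()[0],plan([.571,-.152,.232],Y))
```

```text
[0.5822897  0.24686613 0.24140585] (array([  78.7, -391.2,    9.1]), np.float64(0.0477))
```

>>> {"method": "move_arm", "body": {
  "series": [
    [[0, 4, -20, 0, 0.01], [0, 12, -55, 0, 0.02], [0, 20, -93, 0, 0.03], [0, 28, -131, 0, 0.048], [0, 36, -169, 0, 0.048], [0, 44, -207, 0, 0.048], [0, 52, -245, 0, 0.048], [0, 60, -283, 4, 0.048], [0, 68, -320, 9, 0.048], [0, 74, -350, 9, 0.048]]
  ]
}}

```text
time_s: 8.6
eef_pos: [0.5664, -0.1131, 0.2278]
eef_rot: [-0.001, -0.06, 0.998, 0.0]
wrist_force: [-0.2, -0.0, -1.2]
opening: 0.272
grasp_force: 59.0
```

>>> {"method": "move_arm", "body": {
  "series": [
    [[0, 3, -20, 0, 0], [0, 5, -34, 0, 0], [0, 5, -41, 0, 0], [0, 5, -41, 0, 0], [0, 5, -41, 0, 0], [0, 5, -41, 0, 0], [0, 5, -41, 0, 0], [0, 5, -41, 0, 0], [0, 5, -41, 0, 0], [0, 5, -41, 0, 0]]
  ]
}}

```text
time_s: 9.43
eef_pos: [0.5681, -0.1516, 0.2291]
eef_rot: [0.0, -0.061, 0.998, 0.0]
wrist_force: [0.3, 0.2, -0.4]
opening: 0.274
grasp_force: 59.0
```

Run:
```python
from h import *
a=np.radians(7.02); X=np.array([np.cos(a),np.sin(a)]); Y=np.array([-X[1],X[0]]); C=np.array([.5533,-.1889])
c=cal('wrist'); p,d=camera('wrist'); np.savez('w4.npz',p=p,d=d,K=c[0],k=c[1],R=c[2],t=c[3]); P=cloud(c,d); t,M=tool(); print(t,M)
m=((P[...,2]>.124)&(P[...,2]<.136)&(d>0)).astype(np.uint8)
k,l,s,_=cv2.connectedComponentsWithStats(m)
for i in range(1,k):
    if s[i,4]>1500: print(s[i],rect(P,l==i),np.median(P[l==i],0))
ii,jj=np.mgrid[-80:81,-56:57]; W=C+ii[...,None]/1000*X+jj[...,None]/1000*Y
uv=proj(c,np.c_[W.reshape(-1,2),np.full(ii.size,.13)]).astype(np.float32).reshape(ii.shape+(2,))
r=cv2.remap(p,uv[...,0],uv[...,1],cv2.INTER_CUBIC)
cv2.imwrite('pics/w4.png',np.hstack([cv2.resize(r,(423,600)),cv2.resize(p,(375,281)).repeat(1,0) if 0 else cv2.copyMakeBorder(cv2.resize(p,(375,281)),0,319,0,0,cv2.BORDER_CONSTANT)]))
o=proj(c,[[.595,-.184,.13]])[0]; print("slot px",o)
# deep points seen through slot
L=(P[...,:2]-C)@np.c_[X,Y]
for q in range(-24,25,2):
    w=(abs(L[...,1]-q-0)*1<0)
uu,vv=int(o[0]),int(o[1])
sub=P[vv-8:vv+9,uu-30:uu+31]; ls=((sub[...,:2]-C)@np.c_[X,Y])*1000
for v in range(0,17,2): print(vv-8+v,' '.join(f"{int(z*1000)}" for z in sub[v,::2,2]))
print(' '.join(f"{int(z)}" for z in ls[8,::2,1]))
```

```text
[ 0.56807114 -0.15171082  0.2290591 ] [[-9.92473658e-01 -1.22458286e-01  8.08150199e-05]
 [-1.22458288e-01  9.92473661e-01 -1.38694152e-05]
 [-7.85083538e-05 -2.36614982e-05 -9.99999997e-01]]
[  150    69   129   169 18625] ((554.245361328125, -189.31076049804688), (160.659912109375, 112.28244018554688), 6.770365238189697) [ 0.53906718 -0.19327474  0.13014477]
slot px [217.78193276 201.41397105]
193 128 129 130 129 130 129 130 130 130 129 130 129 129 129 129 130 130 129 129 129 129 131 129 130 130 131 130 128 130 129 129
195 130 128 129 129 130 129 130 129 129 130 130 129 129 130 129 130 131 130 129 130 129 130 130 130 130 129 129 130 130 130 130
197 129 129 129 130 131 23 23 23 24 24 23 23 24 23 22 24 22 23 23 22 23 22 22 22 22 24 23 130 129 128 129
199 130 130 130 130 130 33 30 31 32 32 31 31 31 31 31 32 32 30 30 32 31 32 32 30 31 29 31 129 130 130 129
201 131 130 130 130 130 38 39 39 40 39 40 39 38 39 38 39 37 39 38 38 39 39 38 39 38 37 39 130 129 129 129
203 130 131 131 130 131 46 46 45 46 47 47 46 47 47 46 47 46 46 46 45 45 46 45 45 46 46 45 129 131 130 130
205 129 130 130 129 129 123 124 124 123 124 124 124 124 54 53 54 53 53 52 53 54 54 53 52 54 52 52 129 129 128 129
207 130 130 129 129 129 130 129 128 129 129 129 129 130 129 129 129 131 129 128 128 130 129 128 129 129 128 128 130 130 128 130
209 129 130 130 129 131 130 130 130 130 129 129 130 130 129 130 129 129 129 130 130 130 129 130 129 129 128 130 129 130 130 130
-30 -28 -26 -24 -22 -38 -35 -32 -30 -27 -25 -22 -20 -17 -14 -12 -9 -7 -4 -2 0 3 5 8 10 13 16 22 24 26 28
```

View pics/w4.png

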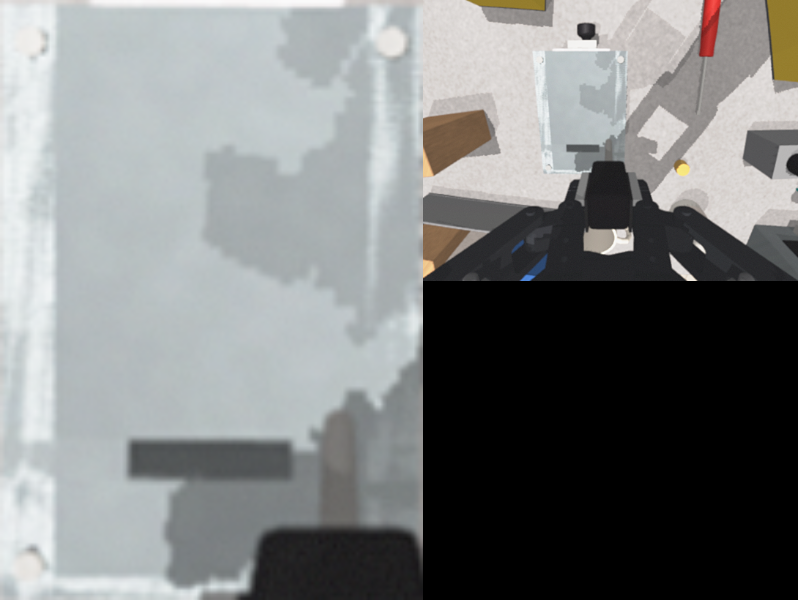

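The left panel (rectified roof, wrist view) shows the slot at panel px (210,459), about 43 mm behind the meter's middle. The rod's shaft hangs beside it at (340,460). Correcting the top view's tab for parallax puts it about 5.7 mm to the meter's right of the slot's middle. Next I'll check where the shaft hangs relative to the TCP.

Run:
```python
from h import *
z=np.load('w4.npz'); c=(z['K'],float(z['k']),z['R'],z['t']); P=cloud(c,z['d'])
t=np.array([.56807,-.15171,.22906])
print("tip px",proj(c,[[t[0],t[1],.175],[t[0],t[1],.255]]))
m=(np.hypot(P[...,0]-t[0],P[...,1]-t[1])<.03)&(P[...,2]>.15)&(P[...,2]<.3)
for lo in np.arange(.165,.262,.008):
    q=P[m&(P[...,2]>=lo)&(P[...,2]<lo+.008)]
    if len(q): print(round(lo,3),len(q),np.round((np.median(q,0)-t)*1000,1), np.round(np.ptp(q[:,1])*1000,1))
print(P[m][:,2].min())
a=np.radians(6.9); X=np.array([np.cos(a),np.sin(a)]); Y=np.array([-X[1],X[0]])
S=np.array([.5962,-.1836]); T=S-.0057*Y; print("tab",T); print(tool()[0],plan([*T,.229],Y),ctrl.get_obs()["wrist_force"])
```

```text
tip px [[254.29223973 193.92265057]
 [254.73996571 239.00375775]]
0.173 15 [ -4.6  -2.4 -49.8] 6.6
0.181 27 [ -4.6  -1.6 -43.7] 6.4
0.189 31 [ -4.5  -1.7 -35.8] 6.7
0.197 35 [ -4.5  -1.7 -28.2] 6.5
0.205 40 [ -4.4  -2.3 -20.3] 6.3
0.213 43 [ -4.3  -2.2 -11.6] 6.0
0.221 45 [-4.4 -1.6 -4. ] 6.6
0.229 48 [-4.5 -1.6  4.3] 6.5
0.237 6 [-4.6 -1.9  8.6] 3.1
0.253 76 [-13.1  -2.9  30.6] 23.5
0.261 283 [-13.3  -3.1  36.1] 23.7
0.1773744371689956
tab [ 0.59688478 -0.18925872]
[ 0.56807114 -0.15171082  0.2290591 ] (array([-24. , -40.8,   0.1]), np.float64(0.0023)) [-1.2908956   0.37737119 -1.17872023]
```

>>> {"method": "move_arm", "body": {
  "series": [
    [[0, -5, -8, 0, 0.002], [0, -13, -20, 0, 0.002], [0, -20, -31, 0, 0.002], [0, -24, -37, 0, 0.002], [0, -25.5, -39.5, 0, 0.002], [0, -25.5, -39.5, 0, 0.002], [0, -25.5, -39.5, 0, 0.002], [0, -25.5, -39.5, 0, 0.002], [0, -25.5, -39.5, 0, 0.002], [0, -25.5, -39.5, 0, 0.002]]
  ]
}}

```text
time_s: 10.32
eef_pos: [0.598, -0.1878, 0.2292]
eef_rot: [0.0, -0.06, 0.998, -0.0]
wrist_force: [0.7, 0.6, -1.7]
opening: 0.271
grasp_force: 59.0
```

```bash
cat >> h.py <<'E'
def check():
    a=np.radians(6.9); X=np.array([np.cos(a),np.sin(a)]); Y=np.array([-X[1],X[0]]); S=np.array([.5962,-.1836])
    c=cal('wrist'); p,d=camera('wrist'); P=cloud(c,d); t,M=tool()
    m=(np.hypot(P[...,0]-t[0],P[...,1]-t[1])<.03)&(P[...,2]>t[2]-.05)&(P[...,2]<t[2]+.005)
    q=P[m]; ax=np.median(q,0)[:2]+.0031*X
    print("tcp",t,"axis off tcp mm",(ax-t[:2])*1000,"axis rel slot (x,y) mm",(ax-S)@np.c_[X,Y]*1000,"F",ctrl.get_obs()["wrist_force"])
    # slot visible in this view
    C=S; ii,jj=np.mgrid[-20:21,-32:33]; W=C+ii[...,None]/1000*X+jj[...,None]/1000*Y
    uv=proj(c,np.c_[W.reshape(-1,2),np.full(ii.size,.13)]).astype(np.float32).reshape(ii.shape+(2,))
    z=cv2.remap(P[...,2].astype(np.float32),uv[...,0],uv[...,1],cv2.INTER_NEAREST); h=(z<.115)&(z>0)
    v,u=np.nonzero(h); print("slot hole x",v.min()-20,v.max()-20,"y",u.min()-32,u.max()-32)
    return p
E
python3 -c "
from h import *
check()"
```

```text
tcp [ 0.59804662 -0.18788072  0.22917853] axis off tcp mm [-1.40769267 -1.39002804] axis rel slot (x,y) mm [-0.24551921 -5.682404  ] F [-0.31909081  1.04330271 -0.88942649]
slot hole x -6 2 y -22 20
```

>>> {"method": "move_arm", "body": {
  "series": [
    [[0, 0, 0, 5, 0], [0, 0, 0, 12, 0], [0, 0, 0, 20, 0], [0, 0, 0, 28, 0], [0, 0, 0, 35, 0], [0, 0, 0, 39, 0], [0, 0, 0, 41, 0], [0, 0, 0, 42, 0], [0, 0, 0, 42, 0], [0, 0, 0, 42, 0]]
  ]
}}

```text
time_s: 11.2
eef_pos: [0.5984, -0.1883, 0.1874]
eef_rot: [0.0, -0.06, 0.998, -0.0]
wrist_force: [0.2, 0.2, -0.7]
opening: 0.274
grasp_force: 59.0
```

```bash
python3 -c "
from h import *
check()"
```

```text
tcp [ 0.59844087 -0.18836951  0.18751784] axis off tcp mm [-1.45762981 -1.43024274] axis rel slot (x,y) mm [ 0.03275132 -6.24894408] F [-0.44323158 -0.21725939 -1.38983864]
slot hole x -6 3 y -22 21
```

>>> {"method": "move_arm", "body": {
  "series": [
    [[0, 0, 0.3, 0.6, 0], [0, 0, 0.5, 1.2, 0], [0, 0, 0.5, 1.8, 0], [0, 0, 0.5, 2.4, 0], [0, 0, 0.5, 3, 0], [0, 0, 0.5, 3.6, 0], [0, 0, 0.5, 4.2, 0], [0, 0, 0.5, 4.8, 0], [0, 0, 0.5, 5.4, 0], [0, 0, 0.5, 6, 0]]
  ]
}}

```text
time_s: 12.08
eef_pos: [0.5981, -0.1877, 0.1809]
eef_rot: [-0.0, -0.06, 0.998, -0.0]
wrist_force: [-0.3, 0.2, -1.2]
opening: 0.274
grasp_force: 59.0
```

>>> {"method": "move_arm", "body": {
  "series": [
    [[0, 0, 0, 2, 0], [0, 0, 0, 5, 0], [0, 0, 0, 8, 0], [0, 0, 0, 11, 0], [0, 0, 0, 14, 0], [0, 0, 0, 17, 0], [0, 0, 0, 20, 0], [0, 0, 0, 23, 0], [0, 0, 0, 25, 0], [0, 0, 0, 26, 0]]
  ]
}}

```text
time_s: 12.92
eef_pos: [0.5979, -0.1876, 0.1545]
eef_rot: [-0.0, -0.06, 0.998, 0.0]
wrist_force: [0.0, 0.3, -2.2]
opening: 0.271
grasp_force: 59.0
```

>>> {"method": "move_arm", "body": {
  "series": [
    [[0, 0, 0, 1, 0], [0, 0, 0, 2, 0], [0, 0, 0, 3, 0], [0, 0, 0, 4, 0], [0, 0, 0, 5, 0], [0, 0, 0, 6, 0], [0, 0, 0, 7, 0], [0, 0, 0, 8, 0], [0, 0, 0, 8, 0], [0, 0, 0, 8, 0]]
  ]
}}

```text
time_s: 13.75
eef_pos: [0.598, -0.1877, 0.1469]
eef_rot: [-0.0, -0.06, 0.998, 0.0]
wrist_force: [0.4, -0.4, -1.3]
opening: 0.275
grasp_force: 59.0
```

>>> {"method": "move_arm", "body": {
  "series": [
    [[0, 0, 0, 0.5, 0], [0, 0, 0, 1, 0], [0, 0, 0, 1.5, 0], [0, 0, 0, 2, 0], [0, 0, 0, 2.5, 0], [0, 0, 0, 3, 0], [0, 0, 0, 3, 0], [0, 0, 0, 3, 0], [0, 0, 0, 3, 0], [0, 0, 0, 3, 0]]
  ]
}}

```text
time_s: 14.58
eef_pos: [0.5981, -0.1877, 0.144]
eef_rot: [0.0, -0.06, 0.998, -0.0]
wrist_force: [-0.2, -0.3, -1.1]
opening: 0.271
grasp_force: 59.0
```

Tip ≈ 0.090 and no contact yet. I'll continue in 2 mm steps.

>>> {"method": "move_arm", "body": {
  "series": [
    [[0, 0, 0, 0.5, 0], [0, 0, 0, 1, 0], [0, 0, 0, 1.5, 0], [0, 0, 0, 2, 0], [0, 0, 0, 2, 0], [0, 0, 0, 2, 0], [0, 0, 0, 2, 0], [0, 0, 0, 2, 0], [0, 0, 0, 2, 0], [0, 0, 0, 2, 0]]
  ]
}}

```text
time_s: 15.42
eef_pos: [0.5981, -0.1877, 0.142]
eef_rot: [0.0, -0.06, 0.998, 0.0]
wrist_force: [-0.5, 1.5, -0.8]
opening: 0.275
grasp_force: 59.0
```

>>> {"method": "move_arm", "body": {
  "series": [
    [[0, 0, 0, 0.5, 0], [0, 0, 0, 1, 0], [0, 0, 0, 1.5, 0], [0, 0, 0, 2, 0], [0, 0, 0, 2, 0], [0, 0, 0, 2, 0], [0, 0, 0, 2, 0], [0, 0, 0, 2, 0], [0, 0, 0, 2, 0], [0, 0, 0, 2, 0]]
  ]
}}

```text
time_s: 16.25
eef_pos: [0.5981, -0.1877, 0.14]
eef_rot: [0.0, -0.06, 0.998, -0.0]
wrist_force: [-0.0, 0.2, -1.4]
opening: 0.276
grasp_force: 59.0
```

>>> {"method": "move_arm", "body": {
  "series": [
    [[0, 0, 0, 0.5, 0], [0, 0, 0, 1, 0], [0, 0, 0, 1.5, 0], [0, 0, 0, 2, 0], [0, 0, 0, 2, 0], [0, 0, 0, 2, 0], [0, 0, 0, 2, 0], [0, 0, 0, 2, 0], [0, 0, 0, 2, 0], [0, 0, 0, 2, 0]]
  ]
}}

```text
time_s: 17.08
eef_pos: [0.5984, -0.1878, 0.1386]
eef_rot: [0.0, -0.06, 0.998, -0.0]
wrist_force: [-1.1, 0.5, 4.6]
opening: 0.277
grasp_force: 59.7
```

Contact at 45 mm depth with about 6 N. I'll press 0.8 mm further to tell the yielding tab from a rigid ledge.

>>> {"method": "move_arm", "body": {
  "series": [
    [[0, 0, 0, 0.2, 0], [0, 0, 0, 0.4, 0], [0, 0, 0, 0.6, 0], [0, 0, 0, 0.8, 0], [0, 0, 0, 0.8, 0], [0, 0, 0, 0.8, 0], [0, 0, 0, 0.8, 0], [0, 0, 0, 0.8, 0], [0, 0, 0, 0.8, 0], [0, 0, 0, 0.8, 0]]
  ]
}}

```text
time_s: 17.92
eef_pos: [0.5984, -0.1878, 0.138]
eef_rot: [0.0, -0.06, 0.998, -0.0]
wrist_force: [-0.8, 1.0, 6.9]
opening: 0.277
grasp_force: 59.8
```

>>> {"method": "move_arm", "body": {
  "series": [
    [[0, 0, 0, 0.2, 0], [0, 0, 0, 0.4, 0], [0, 0, 0, 0.6, 0], [0, 0, 0, 0.8, 0], [0, 0, 0, 0.8, 0], [0, 0, 0, 0.8, 0], [0, 0, 0, 0.8, 0], [0, 0, 0, 0.8, 0], [0, 0, 0, 0.8, 0], [0, 0, 0, 0.8, 0]]
  ]
}}

```text
time_s: 18.75
eef_pos: [0.5985, -0.1878, 0.1373]
eef_rot: [0.0, -0.06, 0.998, -0.0]
wrist_force: [-1.9, 1.7, 7.1]
opening: 0.275
grasp_force: 59.9
```

Run:
```python
from h import *
c=cal('wrist'); p,d=camera('wrist'); P=cloud(c,d); o=ctrl.get_obs(); t=o["eef_pos"]; print(t,o["wrist_force"],o["torque"])
a=np.radians(6.9); X=np.array([np.cos(a),np.sin(a)]); Y=np.array([-X[1],X[0]])
L=(P[...,:2]-t[:2])@np.c_[X,Y]
# -x face of handle: bottom edge height
m=(abs(L[...,0]+.0135)<.003)&(abs(L[...,1]+.001)<.008)&(P[...,2]>t[2]-.01)&(P[...,2]<t[2]+.09)
print(len(P[m]),(P[m][:,2].min()-t[2])*1000,(P[m][:,2].max()-t[2])*1000)
m=(abs(L[...,0]+.0045)<.003)&(abs(L[...,1]+.001)<.006)&(P[...,2]>.132)&(P[...,2]<t[2]+.05)
print(len(P[m]),(P[m][:,2].max()-t[2])*1000)
```

```text
[ 0.59847037 -0.187839    0.13729561] [-1.63980212  0.47846527  7.40899037] [0.28583853 0.36628281 0.0408106 ]
2168 -8.7952877947641 77.54769278140553
78 8.221302672482029
```

It yields at nearly constant force, so this is the tab. I'll press on slowly.

>>> {"method": "move_arm", "body": {
  "series": [
    [[0, 0, 0, 0.4, 0], [0, 0, 0, 0.8, 0], [0, 0, 0, 1.2, 0], [0, 0, 0, 1.6, 0], [0, 0, 0, 2, 0], [0, 0, 0, 2.4, 0], [0, 0, 0, 2.8, 0], [0, 0, 0, 3, 0], [0, 0, 0, 3, 0], [0, 0, 0, 3, 0]]
  ]
}}

```text
time_s: 19.63
eef_pos: [0.5986, -0.1879, 0.1345]
eef_rot: [0.001, -0.06, 0.998, -0.0]
wrist_force: [-1.7, 1.7, 7.2]
opening: 0.271
grasp_force: 60.0
```

>>> {"method": "move_arm", "body": {
  "series": [
    [[0, 0, 0, 0.3, 0], [0, 0, 0, 0.6, 0], [0, 0, 0, 0.9, 0], [0, 0, 0, 1.2, 0], [0, 0, 0, 1.5, 0], [0, 0, 0, 1.8, 0], [0, 0, 0, 2, 0], [0, 0, 0, 2, 0], [0, 0, 0, 2, 0], [0, 0, 0, 2, 0]]
  ]
}}

```text
time_s: 20.47
eef_pos: [0.5986, -0.1879, 0.1327]
eef_rot: [0.001, -0.06, 0.998, -0.0]
wrist_force: [-2.1, 2.2, 8.2]
opening: 0.274
grasp_force: 60.1
```

```bash
cat >> h.py <<'E'
def boxout():
    c=cal('wrist'); p,d=camera('wrist'); P=cloud(c,d)
    a=np.radians(6.9); X=np.array([np.cos(a),np.sin(a)]); Y=np.array([-X[1],X[0]]); C=np.array([.5538,-.1891])
    L=(P[...,:2]-C)@np.c_[X,Y]
    m=(P[...,2]>.015)&(P[...,2]<.1)&(L[...,0]<-.082)&(L[...,0]>-.17)&(abs(L[...,1])<.038)
    print("box front x rel centre (1,50 pct) mm",np.percentile(L[m][:,0],[1,20,50])*1000,m.sum(),"F",ctrl.get_obs()["wrist_force"],tool()[0])
    return p
E
python3 -c "
from h import *
boxout()"
```

```text
Traceback (most recent call last):
  File "h.py", line 46, in boxout
    print("box front x rel centre (1,50 pct) mm",np.percentile(L[m][:,0],[1,20,50])*1000,m.sum(),"F",ctrl.get_obs()["wrist_force"],tool()[0])
                                                 ~~~~~~~~~~~~~^^^^^^^^^^^^^^^^^^^^^
IndexError: index -1 is out of bounds for axis 0 with size 0
```

>>> {"method": "move_arm", "body": {
  "series": [
    [[0, 0, 0, 0.2, 0], [0, 0, 0, 0.4, 0], [0, 0, 0, 0.6, 0], [0, 0, 0, 0.8, 0], [0, 0, 0, 1, 0], [0, 0, 0, 1.2, 0], [0, 0, 0, 1.4, 0], [0, 0, 0, 1.5, 0], [0, 0, 0, 1.5, 0], [0, 0, 0, 1.5, 0]]
  ]
}}

```text
time_s: 21.35
eef_pos: [0.5986, -0.1878, 0.1312]
eef_rot: [0.001, -0.06, 0.998, -0.0]
wrist_force: [-1.2, 1.7, 8.3]
opening: 0.277
grasp_force: 60.1
```

```bash
cat >> h.py <<'E'
def box2():
    a=np.radians(6.9); X=np.array([np.cos(a),np.sin(a)]); Y=np.array([-X[1],X[0]]); C=np.array([.5538,-.1891])
    z=np.load('top.npz'); p,d=camera('top'); c=cal('top')
    for n,D in (("old",z['d']),("new",d)):
        P=cloud(c,D); L=(P[...,:2]-C)@np.c_[X,Y]
        m=(P[...,2]>.015)&(P[...,2]<.1)&(L[...,0]<-.084)&(L[...,0]>-.19)&(abs(L[...,1])<.038)
        print(n,"box front min x",np.round(np.percentile(L[m][:,0],[0,5,20,50])*1000,1),m.sum())
    print("F",ctrl.get_obs()["wrist_force"],tool()[0])
    return p
E
python3 -c "
from h import *
box2()"
```

```text
old box front min x [-124.1 -123.  -119.7 -112.7] 75Traceback (most recent call last):
  File "<string>", line 3, in <module>
    box2()
    ~~~~^^
  File "h.py", line 54, in box2
    print(n,"box front min x",np.round(np.percentile(L[m][:,0],[0,5,20,50])*1000,1),m.sum())
                                       ~~~~~~~~~~~~~^^^^^^^^^^^^^^^^^^^^^^^
    return _quantile_unchecked(
        a, q, axis, out, overwrite_input, method, keepdims, weights)
    return _ureduce(a,
                    func=_quantile_ureduce_func,
    ...<5 lines>...
                    overwrite_input=overwrite_input,
                    method=method)
    r = func(a, **kwargs)
    result = _quantile(arr,
                       quantiles=q,
    ...<2 lines>...
                       out=out,
                       weights=wgt)
    slices_having_nans = np.isnan(arr[-1, ...])
                                  ~~~^^^^^^^^^
IndexError: index -1 is out of bounds for axis 0 with size 0
```

>>> {"method": "move_arm", "body": {
  "series": [
    [[0, 0, 0, 0.2, 0], [0, 0, 0, 0.4, 0], [0, 0, 0, 0.6, 0], [0, 0, 0, 0.8, 0], [0, 0, 0, 0.8, 0], [0, 0, 0, 0.8, 0], [0, 0, 0, 0.8, 0], [0, 0, 0, 0.8, 0], [0, 0, 0, 0.8, 0], [0, 0, 0, 0.8, 0]]
  ]
}}

```text
time_s: 22.23
eef_pos: [0.5986, -0.1878, 0.1298]
eef_rot: [0.001, -0.06, 0.998, -0.0]
wrist_force: [-0.2, 1.2, 5.2]
opening: 0.276
grasp_force: 59.7
```

```bash
sed -i "s/np.load('top.npz'); p,d=camera('top'); c=cal('top')/np.load('scene.npz'); p,d=camera('scene'); c=cal('scene')/; s/print(n,\"box front min x\",/print(n,m.sum()) if m.sum()<5 else print(n,/" h.py
python3 - <<'E'
from h import *
p=box2()
q=np.load('scene.npz')['p']; f=lambda a: cv2.resize(a[110:230,180:330],(400,320))
cv2.imwrite('pics/s3.png',np.hstack([f(q),f(p)]))
E
```

```text
old [-123.5 -123.5 -122.1 -120.4] 16
new [-161.7 -155.9 -149.4 -117.7] 91
F [-0.1090557   1.20335746  5.34202892] [ 0.5985404  -0.18782548  0.12979533]
```

View pics/s3.png

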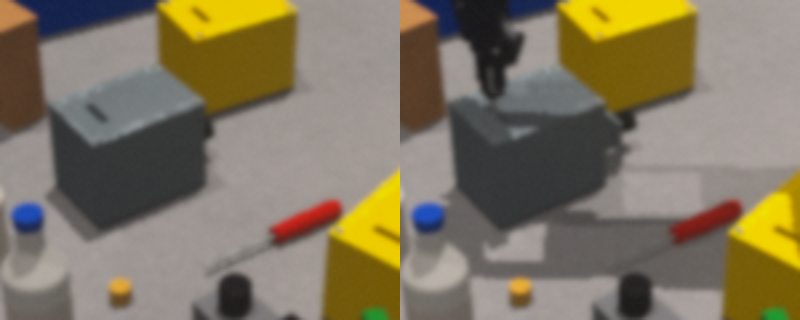

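The coin box is out: the knob moved from (208,130) to (627-400=227,120) in the panels, about 35 mm by depth. I'll withdraw the rod straight up.

>>> {"method": "move_arm", "body": {
  "series": [
    [[0, 0, 0, -3, 0], [0, 0, 0, -8, 0], [0, 0, 0, -16, 0], [0, 0, 0, -26, 0], [0, 0, 0, -38, 0], [0, 0, 0, -52, 0], [0, 0, 0, -68, 0], [0, 0, 0, -86, 0], [0, 0, 0, -102, 0], [0, 0, 0, -112, 0]]
  ]
}}

```text
time_s: 23.12
eef_pos: [0.5987, -0.1881, 0.244]
eef_rot: [0.001, -0.06, 0.998, -0.001]
wrist_force: [-0.1, -0.3, -0.2]
opening: 0.276
grasp_force: 59.0
```

Run:
```python
from h import *
# stand from w1 and top: well centre
a=np.radians(8.3); Y=np.array([-np.sin(a),np.cos(a)]); w=np.array([.5869,.2020])+.045*Y; print("well",w)
b=np.radians(9.8); y=[-np.sin(b),np.cos(b)]
print(tool()[0],ctrl.get_obs()["wrist_force"],plan([w[0]+.0015,w[1]+.001,.24],y))
box2()
```

```text
well [0.58040397 0.24652866]
[ 0.59872829 -0.18811289  0.24404518] [-0.06018581 -0.34790205 -0.1745298 ] (array([-35.5, 434.5,   3.4]), np.float64(-0.0508))
old [-123.5 -123.5 -122.1 -120.4] 16
new [-160.3 -158.  -149.4 -115.3] 92
F [ 1.31252526 -0.26614443  0.54426469] [ 0.59945847 -0.18848486  0.24571949]
```

>>> {"method": "move_arm", "body": {
  "series": [
    [[0, -3, 18, 0, -0.01], [0, -6, 50, 0, -0.02], [0, -9, 88, 0, -0.03], [0, -12, 126, 0, -0.051], [0, -15, 164, 0, -0.051], [0, -18, 202, 0, -0.051], [0, -21, 240, 0, -0.051], [0, -24, 278, 0, -0.051], [0, -27, 316, 0, -0.051], [0, -30, 354, 0, -0.051]]
  ]
}}

```text
time_s: 24.0
eef_pos: [0.5846, 0.1691, 0.2406]
eef_rot: [-0.0, -0.085, 0.996, -0.0]
wrist_force: [1.4, -0.3, -1.0]
opening: 0.275
grasp_force: 59.0
```

>>> {"method": "move_arm", "body": {
  "series": [
    [[0, -2, 30, 0, 0], [0, -4, 55, 0, 0], [0, -5, 70, 0, 0], [0, -5, 76, 0, 0], [0, -5, 76, 0, 0], [0, -5, 76, 0, 0], [0, -5, 76, 0, 0], [0, -5, 76, 0, 0], [0, -5, 76, 0, 0], [0, -5, 76, 0, 0]]
  ]
}}

```text
time_s: 24.83
eef_pos: [0.5777, 0.2421, 0.2412]
eef_rot: [0.0, -0.085, 0.996, -0.0]
wrist_force: [1.2, 0.1, -1.2]
opening: 0.275
grasp_force: 59.1
```

```bash
cat >> h.py <<'E'
def wellcheck():
    c=cal('wrist'); p,d=camera('wrist'); P=cloud(c,d); t,M=tool()
    m=(P[...,2]>.082)&(P[...,2]<.098)&(d>0); k,l,s,_=cv2.connectedComponentsWithStats(m.astype(np.uint8))
    i=1+np.argmax([s[j,4] if abs(P[l==j][:,0].mean()-.585)<.04 else 0 for j in range(1,k)]); r=rect(P,l==i); print("stand",r)
    m=(np.hypot(P[...,0]-t[0],P[...,1]-t[1])<.02)&(P[...,2]>t[2]-.05)&(P[...,2]<t[2]+.005)
    q=P[m]; f=-M[:,0][:2]; ax=np.median(q,0)[:2]+.0031*f
    print("tcp",t,"axis off",(ax-t[:2])*1000,"axis",ax,len(q))
    # well hole: low depth points inside stand near expected well, as seen at the top plane
    w=np.array([.5804,.2465]); ii,jj=np.mgrid[-20:21,-20:21]; W=w+np.dstack([ii,jj])/1000
    uv=proj(c,np.c_[W.reshape(-1,2),np.full(ii.size,.09)]).astype(np.float32).reshape(ii.shape+(2,))
    z=cv2.remap(P[...,2].astype(np.float32),uv[...,0],uv[...,1],cv2.INTER_NEAREST); h=(z<.085)&(z>0)
    v,u=np.nonzero(h); print("hole x",w[0]+(v.min()-20)/1000,w[0]+(v.max()-20)/1000,"y",w[1]+(u.min()-20)/1000,w[1]+(u.max()-20)/1000,h.sum()) if h.any() else print("no hole")
    b=np.radians(9.8); print("plan",plan([*(w+t[:2]-ax),t[2]],[-np.sin(b),np.cos(b)]))
    return p
E
python3 -c "
from h import *
wellcheck()"
```

```text
stand ((586.8093872070312, 201.86769104003906), (60.647865295410156, 160.46682739257812), 8.396061897277832)
tcp [0.57761823 0.24235883 0.24116368] axis off [-1.28648647 -1.79465256] axis [0.57633174 0.24056417] 260
hole x 0.5724 0.5874 y 0.2385 0.2535 181
plan (array([-5. ,  5.2,  0. ]), np.float64(-0.0008))
```

>>> {"method": "move_arm", "body": {
  "series": [
    [[0, -2, 2, 0, 0], [0, -4, 4, 0, 0], [0, -5, 5, 5, 0], [0, -5, 5, 17, 0], [0, -5, 5, 32, 0], [0, -5, 5, 47, 0], [0, -5, 5, 60, 0], [0, -5, 5, 70, 0], [0, -5, 5, 75, 0], [0, -5, 5, 75, 0]]
  ]
}}

```text
time_s: 25.72
eef_pos: [0.5805, 0.2486, 0.1641]
eef_rot: [-0.001, -0.086, 0.996, -0.0]
wrist_force: [-0.4, 0.6, -1.0]
opening: 0.274
grasp_force: 59.0
```

```bash
python3 -c "
from h import *
wellcheck(); print(ctrl.get_obs()['wrist_force'])"
```

```text
stand ((587.0606689453125, 202.00613403320312), (60.80531311035156, 160.66856384277344), 8.441635131835938)
tcp [0.58115988 0.24879907 0.1654279 ] axis off [-2.12938493 -1.78685885] axis [0.57903049 0.24701221] 265
hole x 0.5724 0.5854 y 0.2395 0.2545 150
plan (array([-1.3, -0.7, -0. ]), np.float64(0.0002))
[ 0.6007297   0.84367259 -1.09287677]
```

>>> {"method": "move_arm", "body": {
  "series": [
    [[0, -1, -0.6, 4, 0], [0, -1, -0.6, 10, 0], [0, -1, -0.6, 17, 0], [0, -1, -0.6, 25, 0], [0, -1, -0.6, 34, 0], [0, -1, -0.6, 43, 0], [0, -1, -0.6, 51, 0], [0, -1, -0.6, 56, 0], [0, -1, -0.6, 58, 0], [0, -1, -0.6, 58, 0]]
  ]
}}

```text
time_s: 26.6
eef_pos: [0.5821, 0.2483, 0.1072]
eef_rot: [-0.001, -0.085, 0.996, -0.0]
wrist_force: [-0.0, 0.1, -0.4]
opening: 0.274
grasp_force: 59.0
```

>>> {"method": "move_arm", "body": {
  "series": [
    [[0, 0, 0, 4, 0], [0, 0, 0, 8, 0], [0, 0, 0, 13, 0], [0, 0, 0, 18, 0], [0, 0, 0, 23, 0], [0, 0, 0, 28, 0], [0, 0, 0, 32, 0], [0, 0, 0, 34, 0], [0, 0, 0, 35, 0], [0, 0, 0, 35, 0]]
  ]
}}

```text
time_s: 27.43
eef_pos: [0.5824, 0.2484, 0.0728]
eef_rot: [-0.0, -0.086, 0.996, -0.0]
wrist_force: [0.5, 0.0, -1.3]
opening: 0.272
grasp_force: 59.0
```

Now slowly down to the shoulder's seat (expected near 0.064).

>>> {"method": "move_arm", "body": {
  "series": [
    [[0, 0, 0, 1, 0], [0, 0, 0, 2, 0], [0, 0, 0, 3, 0], [0, 0, 0, 4, 0], [0, 0, 0, 5, 0], [0, 0, 0, 6, 0], [0, 0, 0, 7, 0], [0, 0, 0, 7.5, 0], [0, 0, 0, 7.5, 0], [0, 0, 0, 7.5, 0]]
  ]
}}

```text
time_s: 28.27
eef_pos: [0.5825, 0.2484, 0.0655]
eef_rot: [-0.0, -0.086, 0.996, -0.0]
wrist_force: [-0.1, 0.0, -1.4]
opening: 0.273
grasp_force: 59.0
```

>>> {"method": "move_arm", "body": {
  "series": [
    [[0, 0, 0, 0.3, 0], [0, 0, 0, 0.6, 0], [0, 0, 0, 0.9, 0], [0, 0, 0, 1.2, 0], [0, 0, 0, 1.5, 0], [0, 0, 0, 1.8, 0], [0, 0, 0, 1.8, 0], [0, 0, 0, 1.8, 0], [0, 0, 0, 1.8, 0], [0, 0, 0, 1.8, 0]]
  ]
}}

```text
time_s: 29.1
eef_pos: [0.5826, 0.2485, 0.0639]
eef_rot: [0.0, -0.086, 0.996, 0.0]
wrist_force: [0.2, -1.0, 0.9]
opening: 0.273
grasp_force: 59.2
```

Contact begins at 0.0639, as before. I'll press slightly, then open to about half and go straight up.

>>> {"method": "move_arm", "body": {
  "series": [
    [[0, 0, 0, 0.4, 0], [0, 0, 0, 0.4, 0], [0, 0, 0, 0.4, 0], [0.3, 0, 0, 0, 0], [0.35, 0, 0, 0, 0], [0.4, 0, 0, 0, 0], [0.5, 0, 0, 0, 0], [0.5, 0, 0, 0, 0], [0.5, 0, 0, 0, 0], [0.5, 0, 0, 0, 0]]
  ]
}}

```text
time_s: 29.93
eef_pos: [0.5826, 0.2484, 0.0637]
eef_rot: [-0.0, -0.085, 0.996, -0.0]
wrist_force: [-0.2, 0.4, -1.1]
opening: 0.501
grasp_force: 0.0
```

Run:
```python
from h import *
c=cal('wrist'); p,d=camera('wrist'); P=cloud(c,d); t,M=tool(); print(t,ctrl.get_obs()["wrist_force"],ctrl.get_obs()["opening"])
L=(P-t)@M
m=(P[...,2]>.095)&(P[...,2]<.135)&(abs(L[...,1])<.035)&(abs(L[...,0])<.02)
for a,b in ((-30,-14),(-14,14),(14,30)):
    q=m&(L[...,1]*1000>a)&(L[...,1]*1000<b)
    if q.any(): print(a,b,np.percentile(L[q][:,1],[1,99])*1000,q.sum())
```

```text
[0.58252181 0.24843907 0.06371953] [ 0.22301649 -0.54698937  0.64887038] 0.5009147152453378
-30 -14 [-28.86141481 -22.20745296] 874
-14 14 [-12.96529218  10.34825118] 1964
14 30 [19.89326841 29.86643905] 973
```

The handle is clear of both fingers by about 9 mm. Retreating up.

>>> {"method": "move_arm", "body": {
  "series": [
    [[0.5, 0, 0, -5, 0], [0.5, 0, 0, -15, 0], [0.5, 0, 0, -28, 0], [0.5, 0, 0, -45, 0], [0.5, 0, 0, -65, 0], [0.5, 0, 0, -90, 0], [0.5, 0, 0, -115, 0], [0.5, 0, 0, -140, 0], [0.5, 0, 0, -155, 0], [0.5, 0, 0, -160, 0]]
  ]
}}

```text
time_s: 30.82
eef_pos: [0.5846, 0.249, 0.2295]
eef_rot: [0.004, -0.086, 0.996, 0.001]
wrist_force: [0.3, -0.4, 0.9]
opening: 0.499
grasp_force: 0.0
```

Run:
```python
from h import *
c=cal('wrist'); p,d=camera('wrist'); P=cloud(c,d); print(tool()[0],ctrl.get_obs()["time_s"])
for n,lo,hi in (("top",.132,.15),("stand",.082,.098)):
    k,l,s,_=cv2.connectedComponentsWithStats(((P[...,2]>lo)&(P[...,2]<hi)&(d>0)).astype(np.uint8))
    for i in range(1,k):
        q=P[l==i]
        if s[i,4]>80 and abs(q[:,0].mean()-.583)<.03 and s[i,4]<9000: print(n,rect(P,l==i),np.round(np.median(q,0),4), "tilt range z",np.percentile(q[:,2],[5,95]))
ps=box2()
cv2.imwrite('pics/fin.png',np.hstack([cv2.resize(ps[110:300,180:360],(400,422)),cv2.resize(p[100:260,160:320],(400,422))]))
```

```text
[0.58434242 0.24888892 0.22856169] 30.8667
top ((580.49462890625, 246.51409912109375), (23.541828155517578, 23.380788803100586), 10.041006088256836) [0.5795 0.2463 0.1398] tilt range z [0.13673299 0.14106076]
stand ((587.2789306640625, 201.90121459960938), (60.04186248779297, 160.67684936523438), 8.077560424804688) [0.5791 0.2063 0.0901] tilt range z [0.08870609 0.09137141]
old [-123.5 -123.5 -122.1 -120.4] 16
new [-160.5 -157.6 -149.5 -115.5] 93
F [ 0.07262576  0.20702246 -0.76057969] [0.58346986 0.24867697 0.22621183]
```

View pics/fin.png

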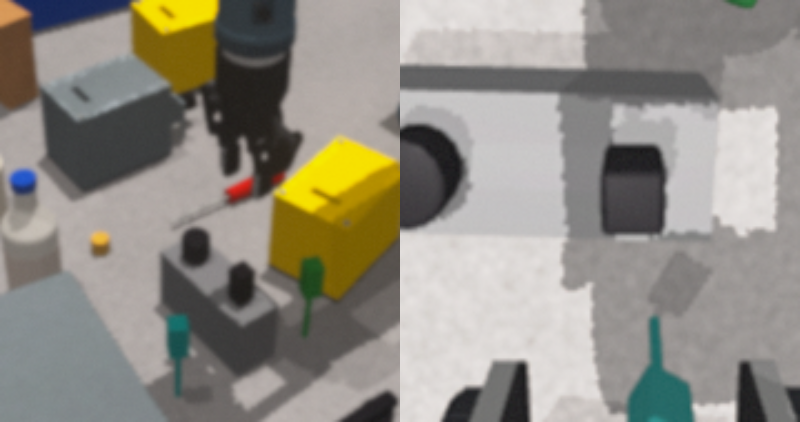

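The rod stands upright and fully home in its well (handle top at 0.1398, as at the start). The coin box is still out and the gripper is clear. Handing in.

```bash
python3 -c "
from bench import order
print(order.hand_in())"
```

```text
the job is handed in; nothing more can be done
None
```

The job is handed in after about 31 s: the coin box has sprung out about 35 mm (tab pressed at under about 10 N), and the rod is back upright and fully home in its well with the gripper clear; one early grasp missed and the shut fingers touched the handle's top at about 4 N.

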